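Set the camera boom to its length mark and close its cam lever

TASK

Get the small camera boom ready: lift the wound coil off the boom's upright camera post and lay it flat (do not drop it) on a free patch of worktop well clear of the boom, touching none of the other things. Then take the camera post, draw the sliding leg out until the post stands in line with the two-pronged length mark, and, holding it at that length, swing the boom sideways so that its cam lever is pressed fully closed, flat along the boom, by the fixed rubber post. The leg is spring-loaded, so do not let go: finish still gripping the camera post with the leg at the mark and the lever closed; leave the other things where they are.

Things in the scene. Friction and masses are not known exactly. Their poses are not given: they have to be found in the camera images.
- coil_centre (a point): Centre (half-way up) of the loose wound coil: a copper-wound bobbin with grey flanges, 54 mm outside diameter, 22 mm high, hole 28 mm, 80 g. At the start it lies level round the camera post, on the leg's round flange (20 mm radius, top 67 mm above the worktop). z is its own axis.
- camera_post (a point): Centre, half-way up, of the upright round aluminium camera post at the outer end of the sliding leg: 20 mm diameter, 45 mm tall (from 67 to 112 mm above the worktop; this point is at 89.5 mm). This is where the leg is held. x points from the post back along the boom to the pivot. Below the flange is a black block 28x26 mm with two small pointer tabs at its sides.
- pivot (a point): On the upright pivot axis of the boom, 55 mm above the worktop, at the centre of the stand's fixed round steel foot (110 mm diameter). The boom is a level tube, 26 mm thick, from here to the clamp; the camera post is 225 mm from this axis with the leg fully in. The axes are the fixed stand's: its -x is the boom's direction at the start, z up.
- length_mark (a point): The length mark: a dark steel saddle with two upright prongs (58 mm apart, tops 48 mm above the worktop, one each side of the leg) on the flat rule under the leg; this point is midway between them, 48 mm above the worktop, on the boom's centre line. x points along the boom towards the pivot. It stays put on the rule (stiff) and turns with the boom. The leg is at its length when the camera post is centred between the prongs along x.
- lever_tip (a point): Tip of the cam lever on the black clamp of the boom: aluminium, 60 mm long, 8 mm thick, 20 mm high, its own pivot 150 mm from the boom's pivot axis, 55 mm above the worktop. Open, it stands out about 40 degrees from the boom on the robot's side, pointing back towards the pivot; closed, it lies along the boom.
- closing_post (a point): Axis of the fixed rubber-sleeved closing post, 55 mm above the worktop; 14 mm diameter, 80 mm tall, 134 mm from the pivot axis, beside the boom on the lever's side. The lever meets it as the boom swings towards it; with a boom swing of about 0.30 to 0.32 rad the lever is fully closed and the boom comes to a hard stop against the post.
- leg (a joint): How far the sliding leg is drawn out, m: 0 fully in (start), 0.105 end of travel. A spring pulls it in with 2 to 4 N; it slides back if let go.
- mark (a joint): The value of joint leg at which the camera post is in line with the length mark, m (varies, 0.04 to 0.075).
- boom (a joint): Swing of the boom about its pivot, rad: 0 at the start, grows as the boom turns clockwise seen from above, towards the closing post (its outer end towards the robot). Light friction, stays where left.
- cam_lever (a joint): Cam lever, rad: 0 fully open, 0.70 fully closed. Stiff (0.06 N m); stays where left.
- camera_head: The camera post with its flange, fixed on the end of the sliding leg (a 16 mm steel rod); origin on the post's axis, 55 mm above the worktop.
- coil: The same coil; origin at the centre of its underside.
- hex_keys: Bystander: folding hex key set, 20x98x21 mm, lies on the worktop.
- screw_dish: Bystander: small round dish, 81 mm across, 16 mm high, origin at centre of its underside.
- pliers: Bystander: pliers, 57x152x14 mm, lying.
- solder_spool: Bystander: solder spool, 52 mm diameter, 37 mm high, standing.
- servo_b: Bystander: small servo motor, 22x102x44 mm with its cable.
- calliper: Bystander: calliper, 71x210x15 mm, lying.
Mind the look-alikes: they are no part of the job. What is shaped like the coil but purple or red is not meant.

How it is judged:
By the outcome, as a careful person would: the job done as asked, in the order asked, and still so for the second after the job is handed in, while the arm keeps its last pose, push and grip.
It also fails if it takes over 61 s, if anything falls off the work surface, if the arm or the gripper's body presses on something with over 40 N, if the wrist force passes 120 N, or if a joint passes its speed limit or range.

ROBOT

A 6-joint arm with a two-finger parallel gripper is mounted at the origin on a cart in front of the work surface, level with it; the furniture and walls round the work are solid. World frame = base frame: x ahead of the robot, y to its left, z up, the work surface at z = 0. Lengths are in m, angles in rad, forces in N, time in s.
With the tool pointing down it reaches from about 0.25 to 0.775 m from the base axis. Payload 4 kg.
Tool frame: the origin (TCP) lies on the centre line of the jaws, within the pads' length; the fingertips stand 17 mm ahead of it and the grasp point (between the pads) lies 2 mm behind it; z points along the fingers, y is the line along which they close (so a half turn about z gives the same grasp; the last joint's range is limited). The gripper opens to 94 mm and grips with 3 to 60 N. Pads are 16 mm wide; open, the fingers measure 119 mm over their backs; the gripper's body (75 mm by 177 mm) begins 78 mm behind the grasp point.
Start: joints at [-1.328, 0.087, 1.371, -0, 1.684, -0.103], TCP at [0.186, -0.517, 0.223] pointing down, gripper open.
Joint ranges: [-3.1, 3.1], [-0.76, 2.03], [0.27, 2.55], [-1.08, 4.22], [0.17, 2.65], [-2.57, 2.57]. Speed limits (rad/s): [2.79, 2.79, 3.14, 3.14, 3.14, 3.14].

INTERFACE

Orientations are given as [roll, pitch, yaw] about the fixed x, y, z axes, in that order (R = Rz(yaw) Ry(pitch) Rx(roll)).
In Python, from bench import robot gives the robot as it stands.
- The arm moves only by the tool servo_tool, never from a script. Its argument "plan" is a list of rows, each a list of 7 numbers: the shift along the tool's x, y, z normalised to -1 to 1, where 1 is 0.1 m, then the turn, a rotation vector about the tool's x, y, z normalised to -1 to 1, where 1 is pi/2 rad, then the finger opening in mm, from 0 to 94. In form: [[x, y, z, ax, ay, az, gripper], ...]. A call has 1 to 12 rows; each row is the pose to reach, as a shift and turn from the pose commanded when the call began, along the tool's axes at that moment; what a row does not reach only later rows make up. A row lasts 1/12 s, in which the tool goes at most 41.7 mm and 7.16 degrees, less where a joint would pass 70% of its speed; a pose out of reach is approached as far as the arm can. A call with a number of a shift or a turn outside -1 to 1 is refused whole. A call with a gripper value outside its range is refused whole. The fingers move at their own pace and stop on an object; the grip force is fixed at half the most. Time passes only in rows, so rows that repeat a pose let the fingers close. It gives the time, the measured TCP pose, the force, the opening and the grip force at its end, in the units of the state.
- robot.get_obs(): the state, without advancing time (a new reading comes with each control period).
- robot.snapshot(name): name is "scene" or "side" or "wrist"; returns the picture (420x560x3 uint8, red, green, blue); there is no depth.
- robot.camera_params(name): a dict with "camera_matrix" (3x3 intrinsics, pixels), "distortion" ([k1, k2, p1, p2, k3] as OpenCV has them; the pictures are not rectified), "rvec" (rotation vector, rad) and "tvec" (3), from world to camera coordinates, as OpenCV has them; the wrist camera has in their place "tool_from_camera" (4x4, takes a point from camera to tool coordinates, whose origin is the TCP and whose axes are the flange's). Camera axes: x right, y down, z forward; pixel columns grow to the right and rows downward; lengths in m; the calibration is good to about 2 mm. A picture is of the moment at which its call begins: read the wrist's pose just before it. camera_params takes no time and is no camera call.
- robot.close_job(): hands the job in; it is judged then, once.
Trained networks look in the newest picture that a camera, given by its name, has taken for a name from the list of things; names that differ only in an ending like _2 or _b are one class to them, and where a whole thing is asked for, a point or a joint stands for the part that bears it (a point fixed in the world has none). Each returns a list of dicts, best first, with "conf" (0 to 1); they miss things now and then, are a little off and sometimes report something else, mostly with a low value. They report only what shows in the picture. A call takes as long as a camera call. They do not tell look-alikes from the thing itself.
- robot.find_in(thing, camera): "extent" ([centre column, centre row, width, height] in pixels, round what is visible of it).
The state is a dict: "time": time; "joint_positions": joint angles; "qvel": joint speeds; "joint_torque": joint torques, N m; "tool_pos": TCP position; "ee_rot": TCP orientation; "wrist_force": force on the tool from outside, world axes, zero at the start; "wrist_torque": the same for the moment, N m; "width": finger opening in m; "finger_force": force on a finger pad.
Only numpy, scipy, OpenCV 4.12 (cv2) and the standard library are available. Lean on these libraries where they do the work, as an engineer would, in place of code of your own. Each camera call takes 0.05 s, during which the arm holds its last target. There are 200 camera calls.

## Working session

There is one attempt and no reset: what is moved stays moved. The work goes in short steps, Python scripts to look and compute and a tool call to move; the robot and the scene stay as the last step left them, time stands still between calls to the robot, and variables do not carry over. Pictures are saved under pics/ and viewed, at most 13 in all, crops included, and the job is handed in when it is done.

Besides the shell and the picture viewer there is one more tool, called after "Call:" as name([rows], argument=value, ...), one row to a line, values as JSON. servo_tool: Moves the arm, as the interface text tells. Scaled input: -1 to 1 covers 0.1 m each way for a shift and pi/2 rad each way for a turn. Its arguments: {"type":"object","properties":{"plan":{"type":"array","items":{"type":"array","items":{"type":"number"}}}},"required":["plan"]}

```bash
mkdir -p pics; ls; cat > h.py <<'E'
import numpy as np, cv2
from bench import robot
def ray(cam,px,T=None):
    p=robot.camera_params(cam);K=np.array(p["camera_matrix"]);D=np.array(p["distortion"])
    u=cv2.undistortPoints(np.array([[px]],float),K,D)[0,0]
    d=np.array([u[0],u[1],1.])
    if cam=="wrist":
        M=T@np.array(p["tool_from_camera"]);return M[:3,3],M[:3,:3]@d
    R=cv2.Rodrigues(np.array(p["rvec"],float))[0];t=np.array(p["tvec"],float).ravel()
    return -R.T@t,R.T@d
def atz(cam,px,z,T=None):
    o,d=ray(cam,px,T);return o+d*(z-o[2])/d[2]
def proj(cam,P):
    p=robot.camera_params(cam)
    return cv2.projectPoints(np.array(P,float).reshape(-1,1,3),np.array(p["rvec"],float),np.array(p["tvec"],float),np.array(p["camera_matrix"]),np.array(p["distortion"]))[0].reshape(-1,2)
def snap(c,n):
    im=robot.snapshot(c);cv2.imwrite(f"pics/{n}.png",im[:,:,::-1]);return im
def tool():
    from scipy.spatial.transform import Rotation as R
    o=robot.get_obs();T=np.eye(4);T[:3,:3]=R.from_euler("xyz",o["ee_rot"]).as_matrix();T[:3,3]=o["tool_pos"];return T,o
E
python3 - <<'E'
from h import *
np.set_printoptions(precision=4,suppress=True)
T,o=tool();print(T,o["time"],o["ee_rot"],o["width"])
snap("scene","s1");snap("side","d1")
for c in ("scene","side"):
    for n in ["coil","camera_head","pivot","length_mark","lever_tip","closing_post","hex_keys","screw_dish","pliers","solder_spool","servo_b","calliper"]:
        try: r=robot.find_in(n,c)
        except Exception as e: print(e);continue
        print(c,n,[(round(x["conf"],2),np.round(x["extent"],1).tolist(),atz(c,x["extent"][:2],{"coil":.078,"camera_head":.09,"lever_tip":.055,"closing_post":.055,"length_mark":.048}.get(n,.01))[:2].round(3).tolist()) for x in r[:3]])
E
```

```text
pics
[[ 0.9408  0.3389 -0.0005  0.1863]
 [ 0.3389 -0.9408  0.0021 -0.517 ]
 [ 0.0002 -0.0022 -1.      0.2213]
 [ 0.      0.      0.      1.    ]] 0.0 [-3.1394 -0.0002  0.3458] 0.09417011422211181
scene coil [(0.69, [285.9, 239.2, 14.5, 13.5], [0.467, -0.077]), (0.65, [311.7, 205.6, 6.2, 17.5], [0.703, 0.026]), (0.52, [274.0, 203.3, 18.8, 12.0], [0.617, 0.143])]
scene camera_head []
scene pivot [(0.57, [260.5, 203.9, 66.2, 42.1], [0.662, 0.276])]
scene length_mark []
scene lever_tip [(0.57, [247.2, 200.3, 12.0, 11.3], [0.59, 0.272])]
scene closing_post [(0.66, [261.2, 203.7, 69.7, 36.2], [0.609, 0.209])]
scene hex_keys [(0.55, [231.3, 241.7, 19.0, 12.4], [0.394, 0.131])]
scene screw_dish [(0.75, [332.9, 291.3, 16.4, 21.8], [0.432, -0.319])]
scene pliers [(0.59, [274.9, 199.4, 17.4, 9.4], [0.731, 0.263]), (0.44, [383.0, 276.3, 24.7, 4.2], [0.602, -0.383])]
scene solder_spool []
scene servo_b []
scene calliper []
side coil [(0.78, [253.2, 223.3, 19.3, 17.5], [0.643, 0.168]), (0.77, [208.1, 252.9, 16.9, 18.6], [0.721, 0.346]), (0.58, [316.5, 254.1, 21.4, 18.1], [0.457, 0.307])]
side camera_head []
side pivot [(0.74, [248.2, 258.2, 65.5, 91.6], [0.643, 0.242])]
side length_mark [(0.51, [261.7, 246.0, 8.4, 18.0], [0.607, 0.237]), (0.34, [253.5, 217.9, 8.8, 9.1], [0.662, 0.074])]
side lever_tip [(0.45, [261.8, 251.8, 10.4, 20.9], [0.599, 0.279])]
side closing_post [(0.92, [248.3, 258.0, 61.6, 98.7], [0.626, 0.315]), (0.51, [253.3, 222.5, 20.1, 16.4], [0.653, 0.118])]
side hex_keys [(0.48, [342.2, 249.3, 6.6, 19.7], [0.396, 0.151])]
side screw_dish [(0.49, [331.4, 184.5, 18.9, 10.8], [0.455, -0.318]), (0.32, [253.1, 224.6, 9.5, 22.0], [0.67, 0.044])]
side pliers [(0.68, [298.1, 180.7, 31.9, 15.2], [0.577, -0.334])]
side solder_spool [(0.74, [208.8, 228.1, 17.0, 24.6], [0.796, 0.089])]
side servo_b []
side calliper [(0.79, [326.4, 328.4, 35.0, 60.5], [0.415, 0.504]), (0.34, [342.0, 247.2, 11.0, 23.9], [0.397, 0.139])]
```

```bash
python3 - <<'E'
import cv2,numpy as np
a=cv2.imread("pics/s1.png")[150:350,190:450];b=cv2.imread("pics/d1.png")[150:400,160:400]
cv2.imwrite("pics/s1c.png",cv2.resize(a,(780,600),interpolation=cv2.INTER_CUBIC))
cv2.imwrite("pics/d1c.png",cv2.resize(b,(576,600),interpolation=cv2.INTER_CUBIC))
E
```

```text
(no output)
```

View pics/s1c.png

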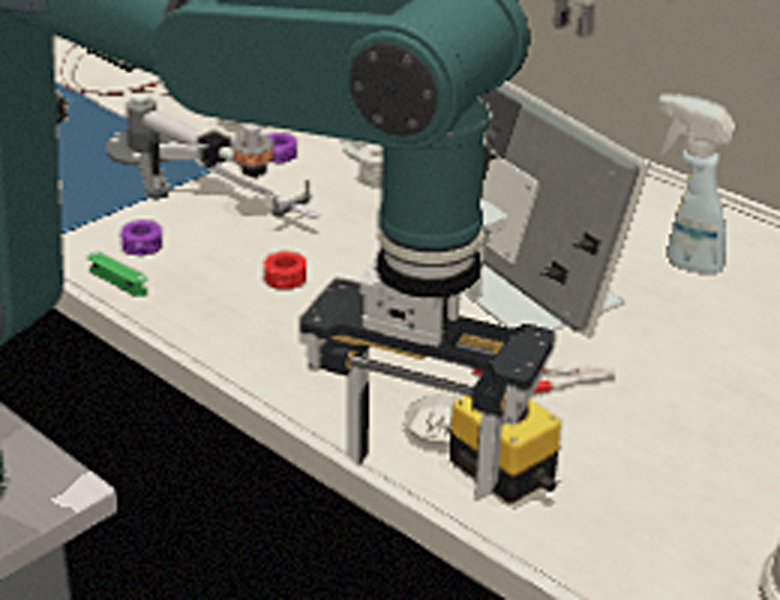

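View pics/d1c.png

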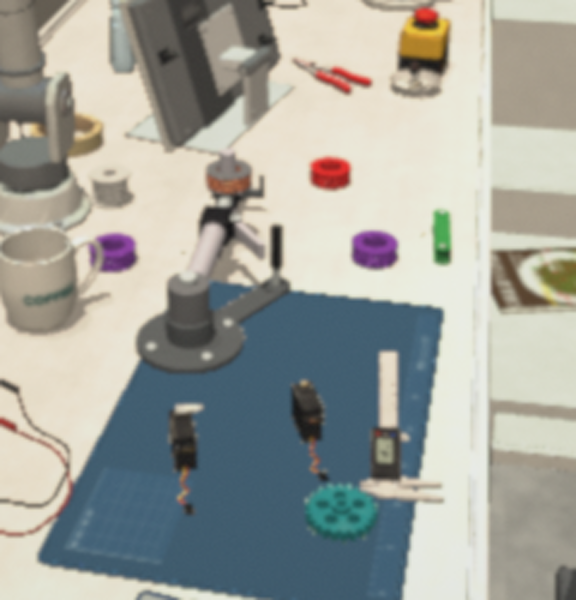

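Scene: the copper coil is at scene pixel (274,201) and side pixel (256,224). The boom runs from the foot at side pixel (239,290). The closing post top is at side pixel (275,246), and the red coil is at side pixel (297,222).

```bash
python3 - <<'E'
from h import *
np.set_printoptions(precision=3,suppress=True)
def tri(a,b):
    o1,d1=ray("scene",a);o2,d2=ray("side",b)
    s=np.linalg.lstsq(np.c_[d1,-d2],o2-o1,rcond=None)[0];p,q=o1+s[0]*d1,o2+s[1]*d2
    return (p+q)/2,np.linalg.norm(p-q)
sc=lambda x,y:(190+x/3,150+y/3); sd=lambda x,y:(160+x/2.4,150+y/2.4)
print("coil",tri(sc(253,152),sd(229,179)), atz("side",sd(229,179),.078),atz("scene",sc(253,152),.078))
print("foot",atz("side",sd(190,337),.008),"pivot-top",tri(sc(140,105),sd(189,285)))
for n,(x,y),z in [("post top",(276,228),.08),("red",(330,172),.011),("purple",(374,249),.011),("purple2",(112,252),.011),("spool",(110,186),.02),("hex",(442,236),.01),("plier",(335,80),.01),("monitor base near",(180,145),.005),("mon base r",(293,88),.005),("mount",(252,40),.08),("mug",(40,280),.05)]:
    print(n,atz("side",sd(x,y),z))
T,o=tool()
E
```

```text
coil (array([0.638, 0.164, 0.073]), np.float64(0.001074239629749643)) [0.636 0.174 0.078] [0.633 0.158 0.078]
foot [0.634 0.392 0.008] pivot-top (array([0.634, 0.391, 0.069]), np.float64(6.956178045440556e-05))
post top [0.564 0.282 0.08 ]
red [0.539 0.003 0.011]
purple [0.466 0.19  0.011]
purple2 [0.757 0.246 0.011]
spool [0.8   0.105 0.02 ]
hex [0.391 0.145 0.01 ]
plier [ 0.569 -0.309  0.01 ]
monitor base near [ 0.749 -0.056  0.005]
mon base r [ 0.629 -0.28   0.005]
mount [ 0.689 -0.273  0.08 ]
mug [0.793 0.377 0.05 ]
```

Call:
servo_tool([
  [1,-0.7,-0.5,0,0,0,94],
  [1,-0.7,-0.5,0,0,0,94],
  [1,-0.7,-0.5,0,0,0,94],
  [1,-0.7,-0.5,0,0,0,94],
  [1,-0.7,-0.5,0,0,0,94],
])

```text
time: 1.72
tool_pos: [0.2582, -0.4169, 0.2748]
ee_rot: [3.137, -0.0, 0.349]
wrist_force: [0.1, -0.5, -0.1]
width: 0.0937
finger_force: 0.0
```

Call:
servo_tool([
  [1,-0.7,0,0,0,0,94],
  [1,-0.7,0,0,0,0,94],
  [1,-0.7,0,0,0,0,94],
  [1,-0.7,0,0,0,0,94],
])

```text
time: 2.05
tool_pos: [0.3294, -0.3145, 0.2718]
ee_rot: [-3.139, -0.002, 0.352]
wrist_force: [-0.6, -0.8, 0.3]
width: 0.094
finger_force: 0.0
```

Call:
servo_tool([
  [1,-0.7,0,0,0,0,94],
  [1,-0.7,0,0,0,0,94],
  [1,-0.7,0,0,0,0,94],
  [1,-0.7,0,0,0,0,94],
])

```text
time: 2.38
tool_pos: [0.3998, -0.2149, 0.2714]
ee_rot: [-3.139, -0.001, 0.352]
wrist_force: [0.4, -0.2, 0.9]
width: 0.0942
finger_force: 0.0
```

Call:
servo_tool([
  [1,-0.7,0,0,0,0,94],
  [1,-0.7,0,0,0,0,94],
  [1,-0.7,0,0,0,0,94],
  [1,-0.7,0,0,0,0,94],
])

```text
time: 2.72
tool_pos: [0.4701, -0.1156, 0.2709]
ee_rot: [-3.139, -0.0, 0.352]
wrist_force: [-0.9, -0.8, -1.3]
width: 0.0938
finger_force: 0.0
```

Call:
servo_tool([
  [1,-0.7,0,0,0,0,94],
  [1,-0.7,0,0,0,0,94],
  [1,-0.7,0,0,0,0,94],
  [1,-0.7,0,0,0,0,94],
])

```text
time: 3.05
tool_pos: [0.5406, -0.0164, 0.2701]
ee_rot: [-3.139, 0.001, 0.35]
wrist_force: [-0.8, -0.2, -0.0]
width: 0.0939
finger_force: 0.0
```

Call:
servo_tool([
  [1,-0.7,0,0,0,-0.776,94],
  [1,-0.7,0,0,0,-0.776,94],
  [1,-0.7,0,0,0,-0.776,94],
  [1,-0.7,0,0,0,-0.776,94],
  [1,-0.7,0,0,0,-0.776,94],
  [1,-0.7,0,0,0,-0.776,94],
  [1,-0.7,0,0,0,-0.776,94],
  [1,-0.7,0,0,0,-0.776,94],
  [1,-0.7,0,0,0,-0.776,94],
  [1,-0.7,0,0,0,-0.776,94],
  [1,-0.7,0,0,0,-0.776,94],
])

```text
time: 3.97
tool_pos: [0.6088, 0.0777, 0.2714]
ee_rot: [-3.14, 0.002, 1.563]
wrist_force: [0.1, -0.4, 0.6]
width: 0.094
finger_force: 0.0
```

```bash
python3 - <<'E'
from h import *
np.set_printoptions(precision=4,suppress=True)
T,o=tool();snap("wrist","w1");np.save("Tw1.npy",T);print(T,robot.camera_params("wrist"))
for n in ["coil","camera_head","length_mark","lever_tip","closing_post"]:
    r=robot.find_in(n,"wrist");print(n,[(round(x["conf"],2),np.round(x["extent"],1).tolist()) for x in r[:3]])
E
```

```text
[[ 0.0075  1.     -0.0016  0.6088]
 [ 1.     -0.0075 -0.0017  0.0777]
 [-0.0017 -0.0016 -1.      0.2714]
 [ 0.      0.      0.      1.    ]] {'camera_matrix': array([[296.9126,   0.    , 279.5754],
       [  0.    , 296.9126, 212.1287],
       [  0.    ,   0.    ,   1.    ]]), 'distortion': array([0.0106, 0.    , 0.    , 0.    , 0.    ]), 'tool_from_camera': array([[ 0.0004, -0.9618, -0.2736,  0.0803],
       [ 1.    ,  0.0005, -0.0001, -0.0009],
       [ 0.0002, -0.2736,  0.9618, -0.1626],
       [ 0.    ,  0.    ,  0.    ,  1.    ]])}
coil [(0.95, [395.4, 54.3, 50.4, 50.5]), (0.9, [172.2, 103.6, 48.7, 39.4]), (0.71, [305.9, 118.7, 52.1, 53.2])]
camera_head [(0.85, [306.1, 120.8, 22.0, 28.4])]
length_mark []
lever_tip [(0.62, [306.0, 118.1, 48.2, 55.2])]
closing_post [(0.76, [275.9, 102.6, 98.1, 205.2]), (0.73, [304.7, 118.0, 49.6, 53.4])]
```

View pics/w1.png

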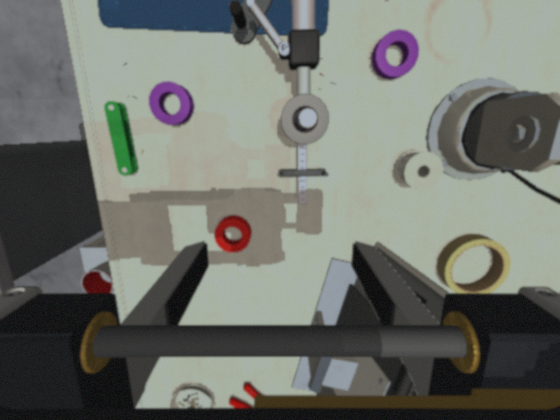

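The wrist view shows the coil at (304,119), the post top at (307,118), the mark prongs at (280,173) and (326,173), and the red coil at (233,233).

```bash
python3 - <<'E'
from h import *
np.set_printoptions(precision=4,suppress=True)
T=np.load("Tw1.npy")
im=cv2.imread("pics/w1.png")
cv2.imwrite("pics/w1c.png",cv2.resize(im[0:250,200:420],(704,800))[:600])
for n,p,z in [("coil top",(304.5,118.5),.089),("post top",(307.5,118),.112),("prongL",(280,172),.048),("prongR",(326,172.5),.048),("red",(233,233),.022),("purp",(395,54),.022),("purp2",(171,103),.022),("hexn",(128,172),.02),("hexf",(112,103),.02),("clamp",(304,47),.07),("tube",(303,5),.068),("cpost",(240,10),.08),("monitor base",(335,262),.005)]:
    print(n,atz("wrist",p,z,T))
E
```

```text
coil top [0.6358 0.1671 0.089 ]
post top [0.6371 0.167  0.112 ]
prongL [0.6083 0.1021 0.048 ]
prongR [0.6681 0.101  0.048 ]
red [0.5385 0.0088 0.022 ]
purp [0.7525 0.2443 0.022 ]
purp2 [0.4668 0.1891 0.022 ]
hexn [0.3965 0.0993 0.02  ]
hexf [0.3892 0.1896 0.02  ]
clamp [0.6355 0.2422 0.07  ]
tube [0.6339 0.2825 0.068 ]
cpost [0.5681 0.2744 0.08  ]
monitor base [ 0.694  -0.0469  0.005 ]
```

View pics/w1c.png

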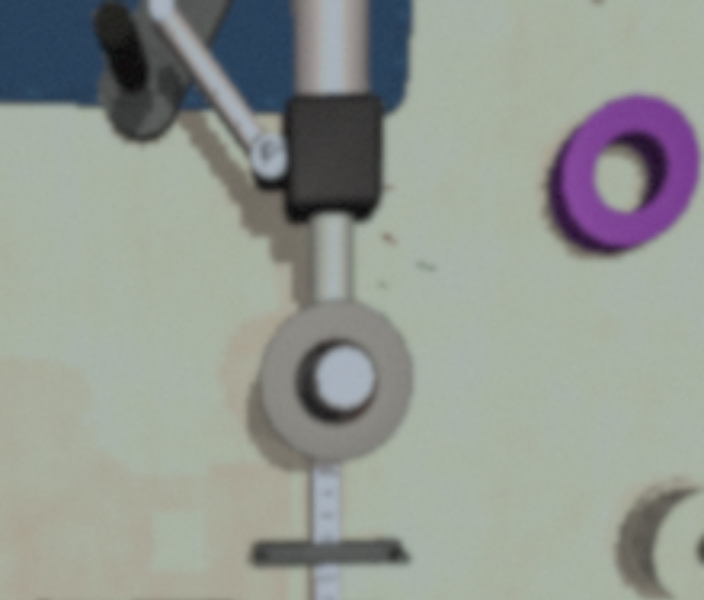

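Call:
servo_tool([
  [0.895,0.27,0,0,0,0,94],
  [0.895,0.27,0,0,0,0,94],
  [0.895,0.27,0.5,0,0,0,94],
  [0.895,0.27,1,0,0,0,94],
  [0.895,0.27,1,0,0,0,94],
  [0.895,0.27,1,0,0,0,94],
])

```text
time: 4.77
tool_pos: [0.6327, 0.1704, 0.1648]
ee_rot: [-3.129, 0.003, 1.565]
wrist_force: [-1.0, 0.0, -0.4]
width: 0.0938
finger_force: 0.0
```

```bash
python3 - <<'E'
from h import *
np.set_printoptions(precision=4,suppress=True)
T,o=tool();im=snap("wrist","w2");np.save("Tw2.npy",T);print(T)
for p in ([.6365,.167,.089],[.6365,.167,.112]):
    q=np.linalg.inv(T@np.array(robot.camera_params("wrist")["tool_from_camera"]))@np.r_[p,1]
    pp=robot.camera_params("wrist");print(pp["camera_matrix"]@q[:3]/q[2])
E
```

```text
[[ 0.0054  0.9999 -0.0129  0.6327]
 [ 1.     -0.0055 -0.0026  0.1704]
 [-0.0027 -0.0129 -0.9999  0.1648]
 [ 0.      0.      0.      1.    ]]
[286.2362 229.8239   1.    ]
[286.4876 239.7285   1.    ]
```

View pics/w2.png

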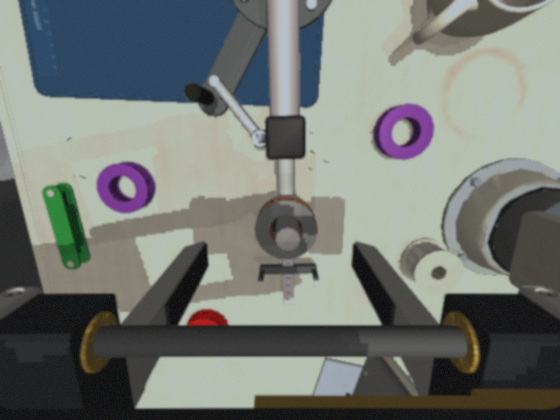

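The wrist view confirms the coil at (287,228) and the post top at (288,236), both centred between the fingers. Descending to grip.

Call:
servo_tool([
  [0,0,0.3,0,0,0,94],
  [0,0,0.6,0,0,0,94],
  [0,0,0.87,0,0,0,94],
  [0,0,0.87,0,0,0,94],
  [0,0,0.87,0,0,0,94],
  [0,0,0.87,0,0,0,50],
  [0,0,0.87,0,0,0,50],
  [0,0,0.87,0,0,0,45],
  [0,0,0.87,0,0,0,45],
  [0,0,0.87,0,0,0,45],
  [0,0,0.87,0,0,0,45],
  [0,0,0.87,0,0,0,45],
])

```text
time: 5.82
tool_pos: [0.6363, 0.1705, 0.0859]
ee_rot: [3.141, -0.0, 1.565]
wrist_force: [0.1, -0.2, 2.1]
width: 0.0527
finger_force: 34.5
```

Call:
servo_tool([
  [0,0,-0.2,0,0,0,45],
  [0,0,-0.4,0,0,0,45],
  [0,0,-0.6,0,0,0,45],
  [0,0,-0.9,0,0,0,45],
  [0,0,-0.9,0,0,0,45],
  [0,0,-0.9,0,0,0,45],
])

```text
time: 6.32
tool_pos: [0.6372, 0.1706, 0.1779]
ee_rot: [3.137, -0.001, 1.565]
wrist_force: [-0.4, -1.1, -0.8]
width: 0.0522
finger_force: 38.9
```

Call:
servo_tool([
  [-0.3,-0.15,0,0,0,0,45],
  [-0.6,-0.3,0,0,0,0,45],
  [-1,-0.52,0,0,0,0,45],
  [-1,-0.52,0,0,0,0,45],
  [-1,-0.52,0,0,0,0,45],
])

```text
time: 6.73
tool_pos: [0.5817, 0.0689, 0.1733]
ee_rot: [-3.138, 0.0, 1.561]
wrist_force: [0.2, -0.4, -0.3]
width: 0.0518
finger_force: 38.9
```

Call:
servo_tool([
  [-0.3,-0.15,0,0,0,0,45],
  [-0.6,-0.3,0,0,0,0,45],
  [-1,-0.52,0,0,0,0,45],
  [-1,-0.52,0,0,0,0,45],
  [-1,-0.52,0,0,0,0,45],
])

```text
time: 7.15
tool_pos: [0.5306, -0.0296, 0.1747]
ee_rot: [-3.141, -0.001, 1.562]
wrist_force: [0.1, 0.8, -0.7]
width: 0.052
finger_force: 38.9
```

Call:
servo_tool([
  [-0.3,-0.15,0,0,0,0,45],
  [-0.6,-0.3,0,0,0,0,45],
  [-1,-0.52,0,0,0,0,45],
  [-1,-0.52,0,0,0,0,45],
  [-1,-0.52,0,0,0,0,45],
  [-1,-0.52,0,0,0,0,45],
  [-1,-0.52,0,0,0,0,45],
])

```text
time: 7.73
tool_pos: [0.4794, -0.1269, 0.1752]
ee_rot: [3.141, -0.001, 1.567]
wrist_force: [0.3, -0.7, -0.5]
width: 0.0522
finger_force: 38.9
```

```bash
python3 - <<'E'
from h import *
T,o=tool();print(o["tool_pos"],o["ee_rot"],o["width"],o["finger_force"],o["wrist_force"]);a=snap("side","d3");b=snap("wrist","w3")
a=cv2.resize(a[150:300,200:400],(560,420),interpolation=cv2.INTER_CUBIC)
cv2.imwrite("pics/c3.png",cv2.resize(np.hstack([a,b]),(800,300))[:,:,::-1])
E
```

```text
[ 0.47940533 -0.12693009  0.17524401] [ 3.14132999e+00 -1.07707660e-03  1.56714799e+00] 0.052177374850739484 38.932362634814126 [ 0.3309015  -0.74420609 -0.45014753]
```

View pics/c3.png

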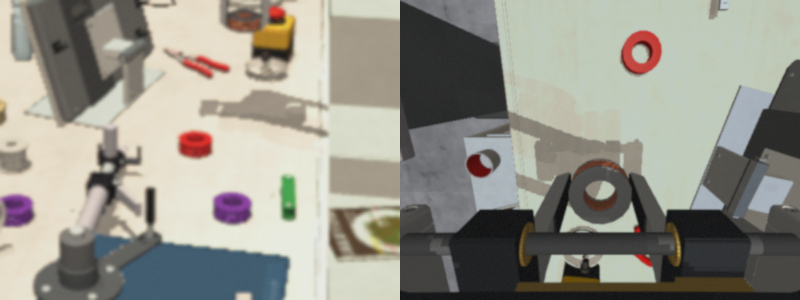

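Coil held level and clear. Lowering it.

Call:
servo_tool([
  [0,0,0.3,0,0,0,45],
  [0,0,0.65,0,0,0,45],
  [0,0,1,0,0,0,45],
  [0,0,1,0,0,0,45],
  [0,0,1,0,0,0,45],
])

```text
time: 8.25
tool_pos: [0.4771, -0.1272, 0.0738]
ee_rot: [-3.137, -0.002, 1.566]
wrist_force: [0.2, -0.7, 0.4]
width: 0.0521
finger_force: 38.9
```

Call:
servo_tool([
  [0,0,0.2,0,0,0,45],
  [0,0,0.35,0,0,0,45],
  [0,0,0.45,0,0,0,45],
  [0,0,0.52,0,0,0,45],
  [0,0,0.52,0,0,0,45],
  [0,0,0.52,0,0,0,45],
  [0,0,0.52,0,0,0,45],
])

```text
time: 8.83
tool_pos: [0.4793, -0.129, 0.0249]
ee_rot: [3.139, 0.001, 1.565]
wrist_force: [0.3, -1.2, -0.7]
width: 0.0523
finger_force: 38.9
```

Call:
servo_tool([
  [0,0,0.01,0,0,0,45],
  [0,0,0.02,0,0,0,45],
  [0,0,0.03,0,0,0,45],
  [0,0,0.04,0,0,0,45],
  [0,0,0.04,0,0,0,45],
  [0,0,0.04,0,0,0,45],
])

```text
time: 9.33
tool_pos: [0.4781, -0.1287, 0.0194]
ee_rot: [-3.141, -0.0, 1.565]
wrist_force: [-0.1, -1.2, -0.1]
width: 0.0518
finger_force: 38.9
```

Call:
servo_tool([
  [0,0,0.005,0,0,0,45],
  [0,0,0.01,0,0,0,45],
  [0,0,0.015,0,0,0,45],
  [0,0,0.015,0,0,0,45],
  [0,0,0.015,0,0,0,45],
])

```text
time: 9.75
tool_pos: [0.4783, -0.1288, 0.019]
ee_rot: [3.142, 0.0, 1.565]
wrist_force: [-2.9, 0.2, 5.7]
width: 0.0518
finger_force: 39.4
```

Contact (5.7 N). Releasing.

Call:
servo_tool([
  [0,0,0,0,0,0,56],
  [0,0,0,0,0,0,60],
  [0,0,0,0,0,0,70],
  [0,0,0,0,0,0,80],
  [0,0,0,0,0,0,80],
  [0,0,0,0,0,0,80],
  [0,0,-0.2,0,0,0,80],
  [0,0,-0.5,0,0,0,80],
  [0,0,-1,0,0,0,80],
  [0,0,-1,0,0,0,80],
  [0,0,-1,0,0,0,80],
])

```text
time: 10.67
tool_pos: [0.481, -0.1297, 0.1224]
ee_rot: [3.133, 0.003, 1.565]
wrist_force: [0.7, -0.3, -1.1]
width: 0.08
finger_force: 0.0
```

Call:
servo_tool([
  [0,0,-0.4,0,0,0,80],
  [0,0,-0.75,0,0,0,80],
  [0,0,-0.75,0,0,0,80],
  [0,0,-0.75,0,0,0,80],
])

```text
time: 11.0
tool_pos: [0.479, -0.129, 0.1937]
ee_rot: [3.139, 0.001, 1.565]
wrist_force: [-0.3, -0.2, -0.8]
width: 0.0799
finger_force: 0.0
```

```bash
python3 - <<'E'
from h import *
T,o=tool();print(o["tool_pos"],o["width"]);snap("wrist","w4")
print(robot.find_in("coil","wrist")[:3])
robot.snapshot("side");print([(x["conf"],np.round(x["extent"],1),atz("side",x["extent"][:2],.011)[:2]) for x in robot.find_in("coil","side")])
E
```

```text
[ 0.4789881  -0.12895624  0.19373025] 0.0799283138802496
[{'extent': [278.4, 202.2, 45.7, 49.7], 'conf': 0.76}, {'extent': [334.4, 70.6, 54.8, 58.2], 'conf': 0.6}]
[(0.71, array([207.6, 253.6,  19.8,  18.2]), array([0.75659955, 0.23791076])), (0.63, array([315.8, 254.8,  23. ,  16.3]), array([0.46566292, 0.19531647])), (0.54, array([298.3, 223.8,  15. ,  14.1]), array([0.53465996, 0.01747626])), (0.44, array([317.6, 205.2,  16.5,  15. ]), array([ 0.4883001 , -0.12806547]))]
```

View pics/w4.png

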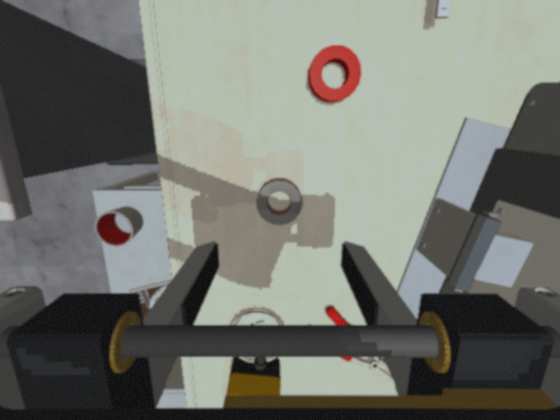

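The coil lies flat at (279,202), clear of everything. Returning to the post.

Call:
servo_tool([
  [0.4,0.2,0,0,0,0,60],
  [0.8,0.4,0,0,0,0,60],
  [1,0.52,0,0,0,0,60],
  [1,0.52,0,0,0,0,60],
])

```text
time: 11.53
tool_pos: [0.5317, -0.0247, 0.1905]
ee_rot: [-3.139, -0.003, 1.57]
wrist_force: [-0.8, -0.4, 0.3]
width: 0.0602
finger_force: 0.0
```

Call:
servo_tool([
  [0.4,0.2,0,0,0,0,60],
  [0.8,0.4,0,0,0,0,60],
  [1,0.52,0,0,0,0,60],
  [1,0.52,0,0,0,0,60],
])

```text
time: 11.87
tool_pos: [0.5841, 0.0746, 0.1903]
ee_rot: [-3.138, -0.002, 1.57]
wrist_force: [-0.1, -0.2, 0.9]
width: 0.06
finger_force: 0.0
```

Call:
servo_tool([
  [0.4,0.2,0,0,0,0,60],
  [0.7,0.4,0,0,0,0,60],
  [0.97,0.52,0,0,0,0,60],
  [0.97,0.52,0,0,0,0,60],
  [0.97,0.52,0,0,0,0,60],
  [0.97,0.52,0,0,0,0,60],
])

```text
time: 12.37
tool_pos: [0.6354, 0.1658, 0.1917]
ee_rot: [-3.139, 0.002, 1.564]
wrist_force: [-0.2, -0.6, -1.2]
width: 0.06
finger_force: 0.0
```

```bash
python3 - <<'E'
from h import *
np.set_printoptions(precision=4,suppress=True)
T,o=tool();im=snap("wrist","w5");np.save("Tw5.npy",T);print(T)
cv2.imwrite("pics/w5c.png",cv2.resize(im[120:320,180:400,::-1],(660,600),interpolation=cv2.INTER_CUBIC))
E
```

```text
[[ 0.0069  1.     -0.0025  0.6354]
 [ 1.     -0.0069 -0.0017  0.1658]
 [-0.0017 -0.0025 -1.      0.1917]
 [ 0.      0.      0.      1.    ]]
```

View pics/w5c.png

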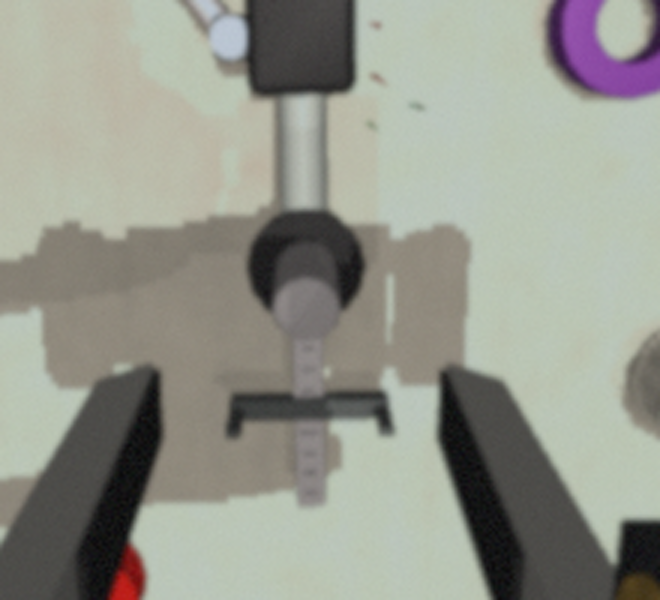

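The post top is at px (282,222), the flange centre at (282,209), and the prong tops at (258,263) and (309,263).

```bash
python3 - <<'E'
from h import *
np.set_printoptions(precision=4,suppress=True)
T=np.load("Tw5.npy")
for n,p,z in [("post top",(307,306),.112),("flange",(306,266),.067),("prongL",(234,430),.048),("prongR",(388,428),.048),("clampfront",(302,92),.07)]:
    print(n,atz("wrist",(180+p[0]/3,120+p[1]/3),z,T))
E
```

```text
post top [0.6367 0.1682 0.112 ]
flange [0.6366 0.1677 0.067 ]
prongL [0.6093 0.0988 0.048 ]
prongR [0.6672 0.0993 0.048 ]
clampfront [0.6356 0.225  0.07  ]
```

Call:
servo_tool([
  [0.022,0.01,0.2,0,0,0,60],
  [0.022,0.01,0.5,0,0,0,60],
  [0.022,0.01,0.8,0,0,0,60],
  [0.022,0.01,1,0,0,0,60],
  [0.022,0.01,1,0,0,0,60],
  [0.022,0.01,1,0,0,0,60],
  [0.022,0.01,1,0,0,0,10],
  [0.022,0.01,1,0,0,0,10],
  [0.022,0.01,1,0,0,0,10],
  [0.022,0.01,1,0,0,0,10],
  [0.022,0.01,1,0,0,0,10],
  [0.022,0.01,1,0,0,0,10],
])

```text
time: 13.42
tool_pos: [0.6373, 0.1697, 0.0936]
ee_rot: [3.141, -0.0, 1.565]
wrist_force: [0.3, 0.6, 0.5]
width: 0.0233
finger_force: 0.0
```

Call:
servo_tool([
  [0,0,0,0,0,0,10],
  [0,0,0,0,0,0,10],
  [0,0,0,0,0,0,10],
  [0,0,0,0,0,0,10],
])

```text
time: 13.75
tool_pos: [0.6372, 0.1697, 0.0933]
ee_rot: [3.141, -0.0, 1.565]
wrist_force: [0.0, 0.6, 1.4]
width: 0.0194
finger_force: 30.0
```

Call:
servo_tool([
  [-0.07,0,0,0,0,0,10],
  [-0.14,0,0,0,0,0,10],
  [-0.21,0,0,0,0,0,10],
  [-0.28,0,0,0,0,0,10],
  [-0.35,0,0,0,0,0,10],
  [-0.42,0,0,0,0,0,10],
  [-0.49,0,0,0,0,0,10],
  [-0.56,0,0,0,0,0,10],
  [-0.63,0,0,0,0,0,10],
  [-0.67,0,0,0,0,0,10],
  [-0.67,0,0,0,0,0,10],
  [-0.67,0,0,0,0,0,10],
])

```text
time: 14.75
tool_pos: [0.6368, 0.1022, 0.0932]
ee_rot: [3.141, 0.0, 1.564]
wrist_force: [0.7, 2.7, 3.9]
width: 0.0195
finger_force: 30.0
```

```bash
python3 - <<'E'
from h import *
np.set_printoptions(precision=4,suppress=True)
T,o=tool();im=snap("wrist","w6");np.save("Tw6.npy",T);print(T,o["width"],o["finger_force"],o["wrist_force"])
cv2.imwrite("pics/w6c.png",cv2.resize(im[130:330,180:400,::-1],(660,600),interpolation=cv2.INTER_CUBIC))
E
```

```text
[[ 0.0067  1.      0.0003  0.6368]
 [ 1.     -0.0067 -0.0002  0.1022]
 [-0.0002  0.0003 -1.      0.0932]
 [ 0.      0.      0.      1.    ]] 0.01948307918225308 30.000853836536407 [0.6818 2.6544 3.8584]
```

View pics/w6c.png

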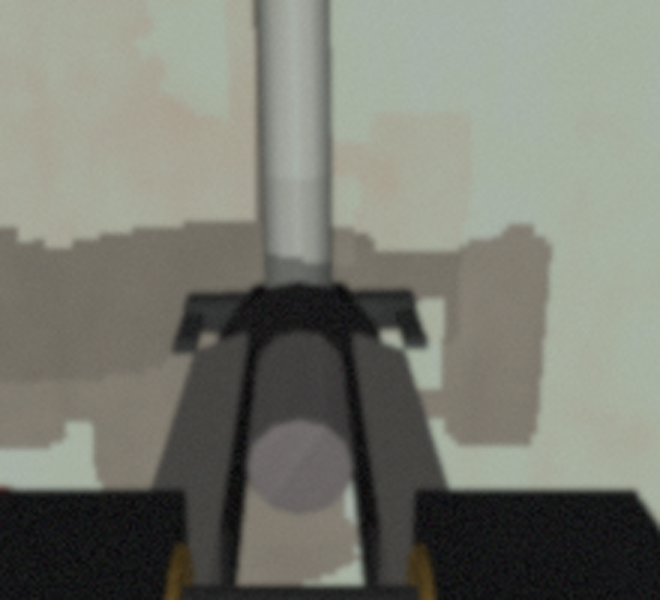

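Prong tips end at crop (184,350) and (416,345), with the post top at (299,466). Comparing along the boom.

```bash
python3 - <<'E'
from h import *
np.set_printoptions(precision=4,suppress=True)
T=np.load("Tw6.npy")
for n,p,z in [("post top c",(299,466),.112),("top near edge",(299,514),.112),("top far edge",(299,419),.112),("prongL near",(184,351),.048),("prongR near",(416,346),.048),("saddle bar far",(190,292),.03),("saddle bar far",(190,292),.026)]:
    print(n,atz("wrist",(180+p[0]/3,130+p[1]/3),z,T))
im=cv2.imread("pics/w6.png")
g=im[130:330,180:400].mean(2)
for c in (61,62,63,137,138): print(c,g[90:125,c].round().astype(int))
E
```

```text
post top c [0.636  0.1003 0.112 ]
top near edge [0.6359 0.0905 0.112 ]
top far edge [0.636  0.1097 0.112 ]
prongL near [0.6071 0.0962 0.048 ]
prongR near [0.6653 0.0972 0.048 ]
saddle bar far [0.6069 0.1057 0.03  ]
saddle bar far [0.6064 0.1043 0.026 ]
61 [105 108 107 108 107 109 108 104  98  92  83  79  73  71  66  57  47  39
  38  35  33  34  37  46  49  50  57  78 100 115 116 116 116 115 112]
62 [108 107 106 107 105 107 104  95  81  70  62  57  53  52  43  41  34  30
  34  31  33  29  38  42  45  52  58  80 100 112 114 109 107 102  96]
63 [108 107 106 107 107 107 103  86  64  48  48  50  52  48  42  36  31  31
  32  34  31  31  38  43  50  51  57  78  94 102  99  92  87  85  81]
137 [112 112 112 113 112 107  96  78  67  59  58  54  55  48  39  36  34  29
  31  34  37  39  48  56  65  91 127 155 163 160 157 153 145 137 125]
138 [111 110 112 111 112 111 108 100  90  87  90  96  94  83  72  60  47  40
  33  33  35  37  46  52  66  88 127 155 167 167 167 167 164 161 153]
```

```bash
python3 - <<'E'
from h import *
np.set_printoptions(precision=4,suppress=True,linewidth=200)
T=np.load("Tw5.npy");g=cv2.imread("pics/w5.png").mean(2).astype(int)
for c in (257,258,259,308,309): print(c,list(zip(range(248,270),g[248:270,c])))
for c in (280,282,284): print("top",c,list(zip(range(208,238),g[208:238,c])))
print("flange row200",g[205,258:308])
for r in (258,260,262,264): print(r,atz("wrist",(258,r),.048,T)[1],atz("wrist",(282,r-40),.112,T)[1])
E
```

```text
257 [(248, np.int64(121)), (249, np.int64(117)), (250, np.int64(108)), (251, np.int64(92)), (252, np.int64(80)), (253, np.int64(73)), (254, np.int64(66)), (255, np.int64(62)), (256, np.int64(57)), (257, np.int64(51)), (258, np.int64(49)), (259, np.int64(42)), (260, np.int64(45)), (261, np.int64(41)), (262, np.int64(41)), (263, np.int64(51)), (264, np.int64(63)), (265, np.int64(79)), (266, np.int64(107)), (267, np.int64(127)), (268, np.int64(134)), (269, np.int64(136))]
258 [(248, np.int64(122)), (249, np.int64(117)), (250, np.int64(103)), (251, np.int64(76)), (252, np.int64(58)), (253, np.int64(53)), (254, np.int64(58)), (255, np.int64(56)), (256, np.int64(48)), (257, np.int64(38)), (258, np.int64(40)), (259, np.int64(35)), (260, np.int64(38)), (261, np.int64(34)), (262, np.int64(42)), (263, np.int64(51)), (264, np.int64(63)), (265, np.int64(82)), (266, np.int64(106)), (267, np.int64(127)), (268, np.int64(133)), (269, np.int64(135))]
259 [(248, np.int64(120)), (249, np.int64(115)), (250, np.int64(101)), (251, np.int64(74)), (252, np.int64(50)), (253, np.int64(49)), (254, np.int64(56)
[... 2963 characters left out ...]
, (224, np.int64(117)), (225, np.int64(116)), (226, np.int64(115)), (227, np.int64(115)), (228, np.int64(116)), (229, np.int64(116)), (230, np.int64(116)), (231, np.int64(116)), (232, np.int64(120)), (233, np.int64(127)), (234, np.int64(132)), (235, np.int64(129)), (236, np.int64(129)), (237, np.int64(135))]
flange row200 [129 130 125 117  95  64  37  26  29  28  28  26  29  31  42  54  62  70  70  70  68  72  69  69  69  70  70  70  72  74  71  72  64  53  51  49  46  49  42  32  25  34  61  94 112 120 122 128 133
 138]
258 0.10530162684721509 0.17180411254362887
260 0.10285595819834575 0.17001569222122243
262 0.1004005552135725 0.16822032776585438
264 0.0979353667592093 0.16641798387051443
```

Image comparison says the leg needs about 1.8 mm more. After that I'll start the swing.

Call:
servo_tool([
  [-0.01,0,0,0,0,0,10],
  [-0.018,0,0,0,0,0,10],
  [-0.018,0,0,0,0,0,10],
  [-0.018,0,0,0,0,0,10],
])

```text
time: 15.13
tool_pos: [0.6368, 0.101, 0.0932]
ee_rot: [3.141, -0.0, 1.565]
wrist_force: [0.6, 3.7, 4.3]
width: 0.0193
finger_force: 30.0
```

Call:
servo_tool([
  [0,-0.088,0,0,0,0.019,10],
  [0.002,-0.176,0,0,0,0.038,10],
  [0.007,-0.264,0,0,0,0.057,10],
  [0.015,-0.352,0,0,0,0.076,10],
  [0.025,-0.439,0,0,0,0.095,10],
  [0.038,-0.526,0,0,0,0.115,10],
  [0.054,-0.613,0,0,0,0.134,10],
  [0.072,-0.699,0,0,0,0.153,10],
  [0.093,-0.785,0,0,0,0.172,10],
  [0.093,-0.785,0,0,0,0.172,10],
  [0.093,-0.785,0,0,0,0.172,10],
])

```text
time: 16.05
tool_pos: [0.5583, 0.1106, 0.0932]
ee_rot: [3.141, -0.0, 1.295]
wrist_force: [0.3, 3.4, 5.4]
width: 0.0193
finger_force: 30.0
```

```bash
python3 - <<'E'
from h import *
np.set_printoptions(precision=4,suppress=True)
T,o=tool();im=snap("wrist","w7");np.save("Tw7.npy",T);print(T,o["width"],o["finger_force"],o["wrist_force"])
s=snap("side","d7")
a=cv2.resize(im[130:330,180:400],(400,364));b=cv2.resize(s[200:300,210:320],(400,364),interpolation=cv2.INTER_CUBIC)
cv2.imwrite("pics/c7.png",np.hstack([a,b])[:,:,::-1])
E
```

```text
[[ 0.2718  0.9623  0.0005  0.5583]
 [ 0.9623 -0.2718 -0.      0.1106]
 [ 0.0001  0.0005 -1.      0.0932]
 [ 0.      0.      0.      1.    ]] 0.019294685794465062 30.001037120819092 [0.3487 3.3555 5.4024]
```

View pics/c7.png

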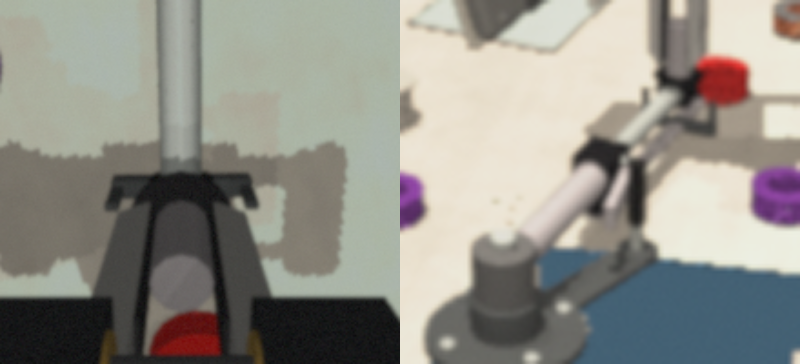

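The boom follows and the lever is partly closed against the post. Continuing in small steps.

Call:
servo_tool([
  [0,-0.03,0,0,0,0.006,10],
  [0,-0.06,0,0,0,0.013,10],
  [0.001,-0.088,0,0,0,0.019,10],
  [0.001,-0.088,0,0,0,0.019,10],
  [0.001,-0.088,0,0,0,0.019,10],
])

```text
time: 16.57
tool_pos: [0.5499, 0.113, 0.0932]
ee_rot: [3.141, -0.0, 1.265]
wrist_force: [2.6, 2.3, 5.5]
width: 0.0198
finger_force: 30.0
```

Call:
servo_tool([
  [0,-0.015,0,0,0,0.003,10],
  [0,-0.03,0,0,0,0.006,10],
  [0,-0.03,0,0,0,0.006,10],
  [0,-0.03,0,0,0,0.006,10],
])

```text
time: 16.9
tool_pos: [0.5471, 0.1139, 0.0932]
ee_rot: [3.141, -0.0, 1.255]
wrist_force: [2.9, 2.6, 5.2]
width: 0.0198
finger_force: 30.0
```

Call:
servo_tool([
  [0,-0.015,0,0,0,0.003,10],
  [0,-0.015,0,0,0,0.003,10],
  [0,-0.015,0,0,0,0.003,10],
])

```text
time: 17.15
tool_pos: [0.5464, 0.1141, 0.0932]
ee_rot: [3.139, -0.0, 1.25]
wrist_force: [4.6, 1.4, 3.9]
width: 0.0192
finger_force: 30.0
```

Call:
servo_tool([
  [0,-0.015,0,0,0,0.003,10],
  [0,-0.015,0,0,0,0.003,10],
  [0,-0.015,0,0,0,0.003,10],
])

```text
time: 17.4
tool_pos: [0.5459, 0.1143, 0.0933]
ee_rot: [3.137, -0.0, 1.246]
wrist_force: [7.8, 1.5, 3.5]
width: 0.0193
finger_force: 30.0
```

Call:
servo_tool([
  [0,-0.01,0,0,0,0,10],
  [0,-0.02,0,0,0,0,10],
  [0,-0.02,0,0,0,0,10],
  [0,-0.02,0,0,0,0,10],
])

```text
time: 17.73
tool_pos: [0.5453, 0.1144, 0.0933]
ee_rot: [3.134, -0.001, 1.245]
wrist_force: [10.8, 0.2, 0.1]
width: 0.0193
finger_force: 30.0
```

```bash
python3 - <<'E'
from h import *
np.set_printoptions(precision=4,suppress=True)
T,o=tool();im=snap("wrist","w8");np.save("Tw8.npy",T);print(T,o["width"],o["finger_force"],o["wrist_force"])
s=snap("side","d8")
a=cv2.resize(im[130:330,180:400],(500,455),interpolation=cv2.INTER_CUBIC);b=cv2.resize(s[215:275,240:280],(300,455),interpolation=cv2.INTER_CUBIC)
cv2.imwrite("pics/c8.png",np.hstack([a,b])[:,:,::-1])
g=im.mean(2).astype(int)
for c in list(range(239,246,2))+list(range(312,322,2)): print(c,g[222:252,c])
print(g[270:320,279])
E
```

```text
[[ 0.3198  0.9474  0.0073  0.5453]
 [ 0.9475 -0.3198 -0.0017  0.1144]
 [ 0.0007  0.0075 -1.      0.0933]
 [ 0.      0.      0.      1.    ]] 0.01934764455149548 30.03979593515396 [10.7808  0.236   0.0829]
239 [112 114 112 112 112 110 107 105 103  99 100 100  93  84  76  68  57  48
  41  42  48  54  55  66  85 102 107 110 109 109]
241 [112 114 112 108  99  87  76  66  63  60  56  46  40  41  35  33  33  31
  35  41  49  50  53  63  86 102 108 107 107 108]
243 [114 112 110  95  76  50  44  45  48  49  49  37  34  32  34  34  30  34
  32  39  43  51  56  66  85  99 100  97  94  89]
245 [114 113 109  95  68  46  43  44  51  51  48  34  31  28  29  26  31  39
  49  61  70  79  85  86  89  80  74  70  71  71]
312 [112 103  89  61  37  43  47  47  48  44  39  37  32  36  43  63  96 124
 142 151 155 157 153 129  99  76  68  68  68  70]
314 [110 107  88  63  39  42  45  48  45  41  31  27  30  31  34  36  41  50
  61  77  92 114 130 137 124 105  89  77  74  73]
316 [111 106  96  76  61  52  52  44  45  41  34  32  33  31  25  31  36  41
  43  53  56  71 107 140 154 154 148 140 128 115]
318 [111 111 108 107 103  97  91  84  81  87  92  83  64  49  38  38  37  38
  42  50  55  71 106 138 159 164 164 166 163 162]
320 [111 112 111 113 112 110 110 109 111 119 131 140 140 130 116 104  86  70
  55  55  63  79 113 142 161 166 166 166 167 165]
[ 93 109 112 111 113 110 111 110 113 112 113 114 110 110 111 106 108 105
 104 105 106 106 105 105 103 104 103 103 103 105 108 115 121 124 123 127
 125 123 124 124 121 120 118 117 115 114 114 113 111 110]
```

View pics/c8.png

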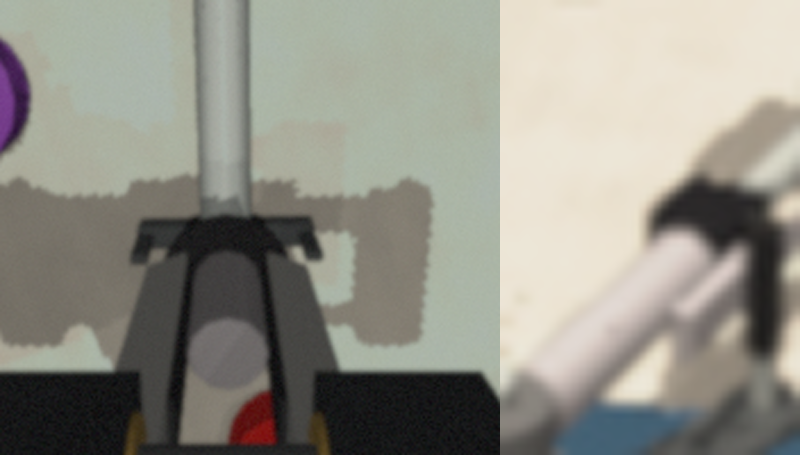

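```bash
python3 - <<'E'
from h import *
np.set_printoptions(precision=4,suppress=True)
def go(f,pr,L,R):
    T=np.load(f);p=atz("wrist",pr,.112,T);l=atz("wrist",L,.048,T);r=atz("wrist",R,.048,T)
    n=(r-l)[:2]/np.linalg.norm((r-l)[:2]);d=np.array([n[1],-n[0]])  # outward
    print(p[:2],l[:2],r[:2],"post beyond mark (outward) mm",1000*(p-(l+r)/2)[:2]@d, "yaw boom",np.arctan2(-d[1],-d[0]),"tool",T[:2,0])
go("Tw8.npy",(279,285.3),(242,243.7),(317,242.4))
go("Tw6.npy",(279.7,285.3),(241.8,244.3),(318,243.3))
g=cv2.imread("pics/w6.png").mean(2).astype(int);print(g[262:275,279],g[296:306,279])
E
```

```text
[0.5432 0.1128] [0.5168 0.1201] [0.5704 0.103 ] post beyond mark (outward) mm -1.0944384179765476 yaw boom 1.261189444253566 tool [0.3198 0.9475]
[0.6358 0.1   ] [0.6074 0.0981] [0.6646 0.0985] post beyond mark (outward) mm -1.7538659843088866 yaw boom 1.5784733982129584 tool [0.0067 1.    ]
[ 62  61  61  62  62  63  68  80  94 106 107 109 108] [102 101 101 100 102 111 118 120 121 122]
```

Call:
servo_tool([
  [-0.01,0,0,0,0,0,10],
  [-0.01,0,0,0,0,0,10],
  [-0.01,0,0,0,0,0,10],
  [-0.01,0,0,0,0,0,10],
  [-0.01,0,0,0,0,0,10],
  [-0.01,0,0,0,0,0,10],
])

```text
time: 18.33
tool_pos: [0.5449, 0.1134, 0.0933]
ee_rot: [3.134, -0.0, 1.245]
wrist_force: [11.8, -0.6, 0.1]
width: 0.0193
finger_force: 30.0
```

```bash
python3 - <<'E'
from h import *
T,o=tool();print(o["tool_pos"],o["wrist_force"],o["finger_force"],o["time"])
print(robot.close_job())
E
```

```text
[0.54493172 0.11335581 0.09328126] [11.75377715 -0.63861284  0.10336422] 30.039072632789612 18.3333
the job is handed in; nothing more can be done
None
```

I handed the job in at 18.3 s: the coil lies flat and clear on the worktop, the lever is pressed closed, and the gripper still holds the post. The leg measured about 1 mm short of the mark, so I drew it out 1 mm more, but took no picture after that.

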